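Back the vial carousel up one notch

ROBOT

A 7-joint arm with a two-finger parallel gripper is mounted at the origin on a cart in front of the work surface, level with it; the furniture and walls round the work are solid. World frame = base frame: x ahead of the robot, y to its left, z up, the work surface at z = 0. Lengths are in m, angles in rad, forces in N, time in s.
With the tool pointing down it reaches from about 0.425 to 0.925 m from the base axis. Payload 6.8 kg.
Tool frame: the origin (TCP) lies between the finger pads; the fingertips stand 14 mm ahead of it and the grasp point (between the pads) lies 5 mm behind it; z points along the fingers, y is the line along which they close (so a half turn about z gives the same grasp; the last joint's range is limited). The gripper opens to 85 mm and grips with 20 to 120 N. Pads are 22 mm wide; open, the fingers measure 114 mm over their backs; the gripper's body (76 mm by 85 mm) begins 54 mm behind the grasp point. The pads swing forward as they close: fully open they stand 13 mm farther back than shut.
Start: joints at [0.993, 0.477, 0.022, 1.555, -0.011, 1.109, -0.083], TCP at [0.306, -0.602, 0.245] pointing down, gripper open.
Joint ranges: [-2.96, 2.96], [-0.34, 2.1], [-1.41, 1.46], [0.24, 2.44], [-1.37, 4.51], [0.17, 1.92], [-2.96, 2.96]. Speed limits (rad/s): [2.39, 2.39, 3.14, 3.14, 3.14, 3.14, 3.14].

INTERFACE

Orientations are given as a rotation vector (axis times angle).
In Python, from bench import r, eyes, ticket gives the robot as it stands. The module is installed in compiled form; this text tells all that it offers.
- The arm moves only by the tool arm_command, never from a script. Its argument "plan" is text: rows parted by semicolons, each of 4 numbers parted by spaces: the shift along the tool's x, y, z in m, then the turn about the tool's z in degrees. In form: tx ty tz yaw; .... A call has 1 to 20 rows; each row shifts and turns the commanded pose from where the row before left it, along the tool's axes as they then stand; what a row does not reach is not made up. A row lasts 1/8 s, in which the tool goes at most 62.5 mm and 10.7 degrees, less where a joint would pass 70% of its speed; a pose out of reach is approached as far as the arm can. A call is refused whole if a number of a shift passes 0.0625 or a number of a turn 10.7, either way. A call with a gripper value outside its range is refused whole. "hand" is the closure, from -1 (fully open) to 1 (shut), set as the call begins (left out, the last holds). The fingers move at their own pace and stop on an object; "grip_force" is the grip in N (left out, the last holds). Time passes only in rows, so rows that do not move let the fingers close. It gives the time, the measured TCP pose, the force, the opening and the grip force at its end, in the units of the state.
- r.get_obs(): the state, without advancing time (a new reading comes with each control period).
- eyes.grab_frame(name): name is "side" or "top"; returns (picture, depth): 480x640x3 uint8, red, green, blue; 480x640 float32, m along the optical axis (not along the pixel's ray), 0 where there is no reading.
- eyes.calibration(name): a dict with "fov_y" (degrees; the focal length in pixels is half the picture's height over the tangent of half this angle, whatever the lens; pixels are square), "cx", "cy" (the principal point, pixels), "k1" (the pictures are not rectified: a ray, as slopes to the right and down, at radius r is drawn at 1 + k1 r^2 times it, then the intrinsics apply), "origin" and "attitude" of the camera in the world. Camera axes: x right, y up, looking along -z (the intrinsics and any distortion apply to the point x, -y, -z); pixel columns grow to the right and rows downward; lengths in m; the calibration is good to about 2 mm. A picture is of the moment at which its call begins. calibration takes no time and is no camera call.
- ticket.hand_in(): hands the job in; it is judged then, once.
The state is a dict: "clock": time; "joints": joint angles; "qvel": joint speeds; "tau": joint torques, N m; "tcp_pos": TCP position; "orientation": TCP orientation; "contact_force": force on the tool from outside, world axes, zero at the start; "moment": the same for the moment, N m; "grip_width": finger opening in m; "gripper_force": force on a finger pad.
Only numpy, scipy, OpenCV 4.12 (cv2) and the standard library are available. Lean on these libraries where they do the work, as an engineer would, in place of code of your own. Each camera call takes 0.05 s, during which the arm holds its last target. There are 200 camera calls.

TASK

The vial carousel has been clicked round one place too far, and the missed vial has to come back under the filling spout. With a fingertip, tip the ratchet pawl (it has a ball-ended lever) up off the teeth until it stays parked, push the turntable (it has a four-armed handle) gently back by exactly one notch, clockwise seen from above, then tip the pawl down again so that it lies fully home in that notch. Only push and lift nothing: every vial stays standing in its well and the other things on the bench stay where they are.

Things in the scene. Friction and masses are not known exactly. Their poses are not given: they have to be found in the camera images.
- carousel: hand-indexed vial carousel, fixed. Round grey base 180 mm wide; origin on the turntable's axis at bench level, z up; (x, y, z) in mm below are in this frame. The pawl bracket stands on the -y side. A thin steel filling spout rises 113 mm from the axis at azimuth 60 deg (+x towards +y) and reaches in, at z 89 to 105, to 62 mm from the axis.
- turntable (a joint): turntable angle (rad), 0 at the start, growing counter-clockwise from above. 12 wells and 12 saw teeth, 0.524 apart. Counter-clockwise it clicks freely under the pawl; clockwise a tooth's steep face stops on the pawl's nose. One notch back is -0.524, stopped at about -0.54 when the pawl is down; with the pawl up nothing stops it. Friction 0.06 N m; it stays where left.
- pawl_nose (a point): centre of the pawl's rounded nose, 8 mm thick; (8, -84, 38.5) when down. Teeth pass under it: notch floor z 34, tips z 43. Lowered with the turntable at -0.48 to -0.53 it drops fully home; at -0.1 to -0.48 it lies on the tooth's ramp and goes home as the turntable is pushed on clockwise to its stop; beyond -0.55 it falls on the next tooth.
- pawl (a joint): pawl angle (rad) about its level pivot, axis along y through (-38, -84, 54): 0 fully down in a notch, growing as the nose (towards +x) rises; clear of the tooth tips above 0.25. Top-heavy: past about 0.65 it falls back by itself to a stop at 1.10 and stays parked; below that it falls down onto the teeth. A fraction of a newton moves it.
- lever_ball (a point): centre of the black ball, 18 mm wide, on the pawl's finger lever (7 mm rod). At (-15, -112, 98) with the pawl down, (-67, -112, 95) parked; it swings 50 mm about (-38, -112, 54), top at z 104. Push it towards -x to raise the pawl, +x to lower it. Nothing within 40 mm of it stands above z 70.
- handle_centre (a point): centre of the four-armed handle on the turntable's column, at z 118 on its axis; turns with the turntable. Level arms, 8 mm steel rods, at 15, 105, 195 and 285 deg from the point's x axis (towards its y), with black balls 15 mm wide centred 50 mm from the axis; hub 30 mm wide, top z 130. Between the arms it is free down to the vial tops (z 86).
- vial_0: open glass vial, 20 mm across and 58 mm high, standing loose in a well 22 mm deep of the turntable; origin at the centre of its underside
- vial_1: open glass vial, 20 mm across and 58 mm high, standing loose in a well 22 mm deep of the turntable; origin at the centre of its underside
- vial_2: open glass vial, 20 mm across and 58 mm high, standing loose in a well 22 mm deep of the turntable; origin at the centre of its underside
- vial_3: open glass vial, 20 mm across and 58 mm high, standing loose in a well 22 mm deep of the turntable; origin at the centre of its underside
- vial_4: open glass vial, 20 mm across and 58 mm high, standing loose in a well 22 mm deep of the turntable; origin at the centre of its underside
- vial_5: open glass vial, 20 mm across and 58 mm high, standing loose in a well 22 mm deep of the turntable; origin at the centre of its underside
- salt_vial: bystander: vial of grey salt with white cap, 51 mm across, 97 mm high; origin under its centre
- reagent_4: bystander: small plastic reagent bottle with ribbed white cap, 46 mm across, 98 mm high; origin under its centre
- rubber_stopper: bystander: black rubber stopper, 32 mm across, 28 mm high, beside the pawl bracket; origin under its centre
- erlenmeyer_0: bystander: conical glass flask, 104 mm across, 176 mm high; origin under its centre
- wash_bottle_0: bystander: wash bottle with red nozzle, 78 mm across, 199 mm high; origin under its centre
- label_roll: bystander: roll of paper labels lying flat, 68 x 97 x 34 mm; origin under it

How it is judged:
By the outcome, as a careful person would: the job done as asked, in the order asked, and still so for the second after the job is handed in, with the robot touching nothing.
It also fails if it takes over 61 s, if anything falls off the work surface, if the arm or the gripper's body presses on something with over 40 N, if the wrist force passes 120 N, or if a joint passes its speed limit or range.

## Working session

There is one attempt and no reset: what is moved stays moved. The work goes in short steps, Python scripts to look and compute and a tool call to move; the robot and the scene stay as the last step left them, time stands still between calls to the robot, and variables do not carry over. Pictures are saved under pics/ and viewed, at most 10 in all, crops included, and the job is handed in when it is done.

Besides the shell and the picture viewer there is one more tool, called after ">>>" as name(argument=value, ...) on one line, values as JSON. arm_command: Moves the arm, as the interface text tells. Its arguments: {"type":"object","properties":{"plan":{"type":"string"},"hand":{"type":"number"},"grip_force":{"type":"number"}},"required":["plan"]}

```bash
mkdir -p pics; cat > h.py <<'E'
import numpy as np, cv2
from bench import r, eyes, ticket
from scipy.spatial.transform import Rotation as R
def cam(n):
    c=eyes.calibration(n); f=240/np.tan(np.radians(c['fov_y'])/2)
    a=np.array(c['attitude'],float)
    A=a if a.shape==(3,3) else (R.from_rotvec(a).as_matrix() if a.size==3 else R.from_quat(a).as_matrix())
    return c,f,A,np.array(c['origin'])
def ray(n,u,v):
    c,f,A,o=cam(n); d=np.array([(u-c['cx'])/f,(v-c['cy'])/f]); s=d.copy()
    for _ in range(20): s=d/(1+c['k1']*(s@s))
    return o,A@np.array([s[0],-s[1],-1])
def atz(n,u,v,z):
    o,d=ray(n,u,v); return o+d*(z-o[2])/d[2]
def atd(n,u,v,D):
    o,d=ray(n,u,v); return o+d*D
def proj(n,p):
    c,f,A,o=cam(n); q=A.T@(np.array(p)-o); s=np.array([q[0],-q[1]])/-q[2]; s=s*(1+c['k1']*(s@s)); return s*f+[c['cx'],c['cy']]
def cloud(n,D):
    c,f,A,o=cam(n); v,u=np.mgrid[0:480,0:640]; d=np.stack([(u-c['cx'])/f,(v-c['cy'])/f],-1); s=d.copy()
    for _ in range(20): s=d/(1+c['k1']*(s**2).sum(-1,keepdims=True))
    q=np.concatenate([s[...,:1],-s[...,1:],-np.ones_like(s[...,:1])],-1)*D[...,None]
    return q@A.T+o
E
python3 - <<'E'
from h import *
for n in('side','top'):
    p,D=eyes.grab_frame(n); cv2.imwrite(f'pics/{n}0.png',p[...,::-1]); np.save(n+'0.npy',D); print(eyes.calibration(n))
print(r.get_obs())
E
```

```text
{'fov_y': 50.37432869693626, 'cx': 325.22851627543804, 'cy': 241.91182169874583, 'k1': 0.03489302406457188, 'origin': array([0.33192773, 1.09574631, 0.70998531]), 'attitude': array([ 0.11899737, -1.49776979, -2.58278932])}
{'fov_y': 52.71986199734338, 'cx': 316.87404626378185, 'cy': 244.41802913940796, 'k1': -0.03172018477458163, 'origin': array([2.94282030e-01, 7.25473345e-04, 1.45133531e+00]), 'attitude': array([ 0.10497727, -0.13401537, -1.55467117])}
{'clock': 0.1, 'joints': array([ 0.99291847,  0.47775904,  0.02233714,  1.55631907, -0.0115132 ,
        1.10933418, -0.08311119]), 'qvel': array([ 0.00132937, -0.00025165,  0.0002491 , -0.00151505,  0.00173791,
        0.00181617, -0.00059123]), 'tau': array([ 3.17489008e-03, -5.97765326e+01,  1.61296796e+00, -2.81955796e+01,
        1.27695763e-02,  5.11365026e-03, -4.46667786e-05]), 'tcp_pos': array([ 0.30533311, -0.60142469,  0.24440908]), 'orientation': array([-3.05375027e+00, -7.30794796e-01,  7.84847426e-04]), 'contact_force': array([ 0.38636135, -0.24198682, -0.52981158]), 'moment': array([ 0.05858854,  0.02780905, -0.01838348]), 'gripper_force': 0.0, 'grip_width': 0.08551627131691508}
```

View pics/top0.png

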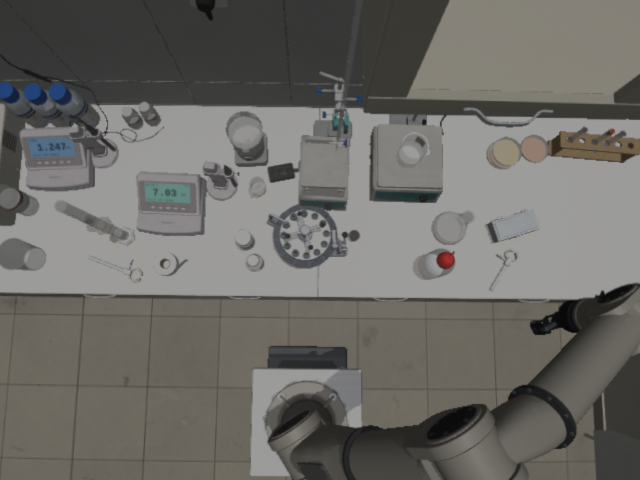

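View pics/side0.png

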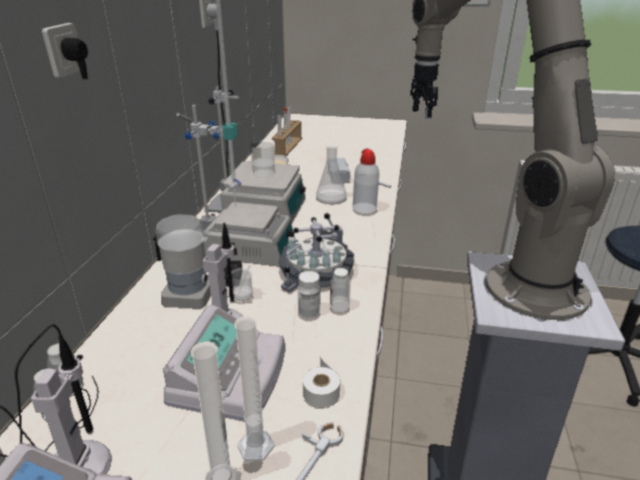

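The top view shows the carousel at about (305,236), the pawl bracket to its right at about (340,243) and the stopper at (354,236). I'll enlarge the carousel in both views.

```bash
python3 - <<'E'
from h import *
a=cv2.imread('pics/top0.png')[190:280,250:370]; cv2.imwrite('pics/topc.png',cv2.resize(a,None,fx=6.6,fy=6.6,interpolation=cv2.INTER_CUBIC))
a=cv2.imread('pics/side0.png')[200:300,260:380]; cv2.imwrite('pics/sidec.png',cv2.resize(a,None,fx=6,fy=6,interpolation=cv2.INTER_CUBIC))
P=cloud('top',np.load('top0.npy'))
c=atz('top',305,232,.118); print(c, P[270:276,300].mean(0))
S=cloud('side',np.load('side0.npy'))
for Q,n in((P,'top'),(S,'side')):
    Q=Q.reshape(-1,3); m=(np.hypot(*(Q[:,:2]-c[:2]).T)<.14)&(Q[:,2]>.1)&(Q[:,2]<.16)
    print(n,m.sum()); print(np.round(Q[m][::max(1,m.sum()//40)],3).tolist())
E
```

```text
[0.53394688 0.01073902 0.118     ] [ 0.43159014  0.02482243 -0.00222268]
top 419
[[0.673, 0.024, 0.115], [0.669, 0.016, 0.119], [0.671, -0.013, 0.116], [0.67, 0.001, 0.105], [0.669, -0.027, 0.113], [0.668, -0.016, 0.105], [0.661, 0.007, 0.106], [0.586, 0.025, 0.127], [0.584, 0.023, 0.125], [0.581, 0.102, 0.104], [0.578, 0.091, 0.107], [0.574, 0.028, 0.117], [0.571, 0.02, 0.117], [0.568, 0.068, 0.101], [0.559, 0.017, 0.12], [0.556, -0.034, 0.126], [0.554, -0.025, 0.12], [0.549, 0.011, 0.13], [0.55, -0.028, 0.126], [0.546, 0.011, 0.13], [0.548, -0.02, 0.12], [0.543, 0.014, 0.129], [0.545, -0.014, 0.122], [0.54, 0.002, 0.132], [0.538, 0.014, 0.127], [0.534, 0.022, 0.133], [0.532, 0.038, 0.125], [0.532, 0.011, 0.127], [0.53, 0.061, 0.122], [0.53, 0.025, 0.122], [0.534, -0.096, 0.11], [0.527, 0.047, 0.119], [0.526, 0.008, 0.13], [0.523, 0.063, 0.125], [0.524, 0.013, 0.124], [0.53, -0.108, 0.101], [0.526, -0.096, 0.106], [0.52, 0.005, 0.119], [0.513, 0.005, 0.123], [0.506, -0.001, 0.118], [0.497, -0.007, 0.12], [0.491, -0.009, 0.125]]
side 437
[[0.534, -0.104, 0.104], [0.53, -0.098, 0.102]
[... 261 characters left out ...]
4, 0.021, 0.127], [0.514, 0.002, 0.119], [0.489, 0.002, 0.122], [0.586, 0.026, 0.122], [0.532, 0.024, 0.127], [0.511, 0.004, 0.118], [0.485, 0.006, 0.122], [0.583, 0.03, 0.122], [0.56, 0.021, 0.12], [0.534, 0.025, 0.124], [0.513, 0.004, 0.115], [0.489, 0.002, 0.117], [0.584, 0.036, 0.122], [0.561, 0.025, 0.119], [0.537, 0.024, 0.121], [0.513, 0.006, 0.113], [0.593, 0.03, 0.116], [0.569, 0.025, 0.115], [0.544, 0.025, 0.117], [0.673, 0.025, 0.102], [0.544, 0.026, 0.115], [0.587, 0.034, 0.113], [0.529, 0.038, 0.121], [0.529, 0.04, 0.119], [0.525, 0.047, 0.12], [0.523, 0.058, 0.121], [0.526, 0.066, 0.12], [0.517, 0.065, 0.118], [0.567, 0.069, 0.101], [0.573, 0.084, 0.101], [0.585, 0.106, 0.104]]
```

View pics/topc.png

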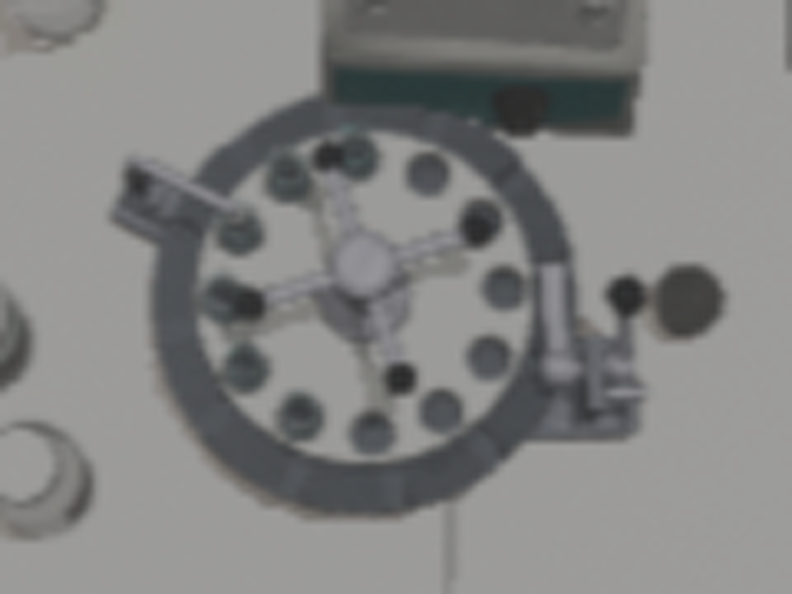

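View pics/sidec.png

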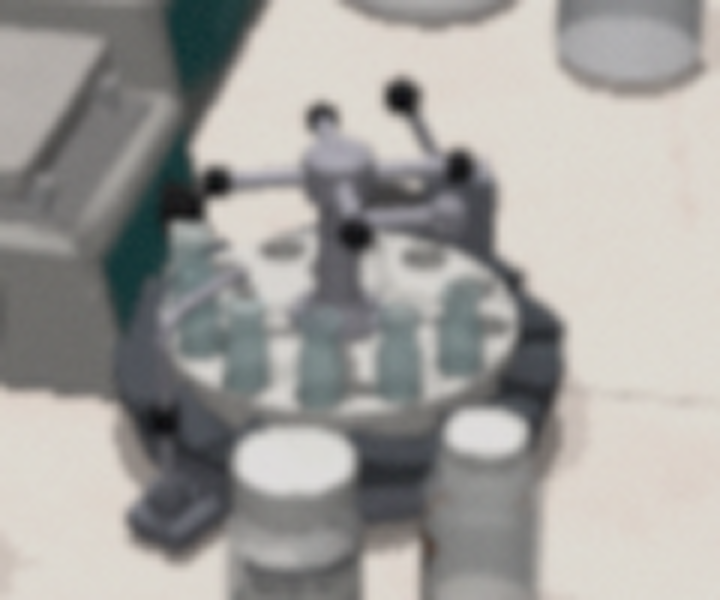

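```bash
python3 - <<'E'
from h import *
def T(U,V,z): return atz('top',(U+.5)/6.6-.5+250,(V+.5)/6.6-.5+190,z)
def Sd(U,V,z): return atz('side',(U+.5)/6-.5+260,(V+.5)/6-.5+200,z)
h=T(365,260,.130); print('hub',h)
B=[T(*b,.118) for b in((330,156),(482,227),(400,377),(246,303))]; c=np.mean(B,0); print('c',c)
for b in B: d=b-c; print(np.round(b,4),np.hypot(d[0],d[1]),np.degrees(np.arctan2(d[1],d[0])))
B2=[Sd(*b,.118) for b in((322,117),(460,165),(355,233),(217,182))]; c2=np.mean(B2,0); print('side c',c2)
for b in B2: d=b-c2; print(np.round(b,4),np.hypot(d[0],d[1]),np.degrees(np.arctan2(d[1],d[0])))
L=T(626,296,.098);L2=Sd(401,97,.098)
print('lever',L,L2,'spout tip',T(243,215,.09),'stopper',T(688,302,.028))
for cc,l in((c,L),(c2,L2)): d=l-cc; print(np.hypot(*d[:2]),np.degrees(np.arctan2(d[1],d[0])),'expected',np.hypot(15,112),np.degrees(np.arctan2(-112,-15)))
# triangulate lever and hub
def tri(a,b):
    (o1,d1),(o2,d2)=a,b; M=np.stack([d1,-d2],1); s=np.linalg.lstsq(M,o2-o1,rcond=None)[0]; p,q=o1+d1*s[0],o2+d2*s[1]; return (p+q)/2,np.linalg.norm(p-q)
t=lambda U,V: ray('top',(U+.5)/6.6-.5+250,(V+.5)/6.6-.5+190); s=lambda U,V: ray('side',(U+.5)/6-.5+260,(V+.5)/6-.5+200)
print('lever tri',tri(t(626,296),s(401,97)))
for a,b in (((330,156),(217,182)),((482,227),(322,117)),((400,377),(460,165)),((246,303),(355,233))): print(tri(t(*a),s(*b)))
E
```

```text
hub [0.54031955 0.01111355 0.13      ]
c [0.54021969 0.01136142 0.118     ]
[0.5874 0.0268 0.118 ] 0.049624589948398364 18.122652456914633
[ 0.5576 -0.0383  0.118 ] 0.05257791647015303 -70.7518415396434
[ 0.4926 -0.0043  0.118 ] 0.050110820656743056 -161.78587076988677
[0.5233 0.0612 0.118 ] 0.052650615239752174 108.71748328979625
side c [0.53819229 0.01652263 0.118     ]
[ 0.5544 -0.0312  0.118 ] 0.05043204427196005 -71.24557581688941
[4.907e-01 2.000e-04 1.180e-01] 0.05024157653836564 -161.0958447594896
[0.5226 0.064  0.118 ] 0.04997742233480786 108.22572474762403
[0.5851 0.0331 0.118 ] 0.04978371568901741 19.43121831502669
lever [ 0.5322091  -0.10113481  0.098     ] [ 0.53137786 -0.09473961  0.098     ] spout tip [0.56681789 0.06460395 0.09      ] stopper [ 0.54217471 -0.13451519  0.028     ]
0.11278107121429948 -94.0730231889449 expected 113.0 -97.62814966858072
0.11147072820636893 -93.50479614039754 expected 113.0 -97.62814966858072
lever tri (array([ 0.53264957, -0.10140144,  0.09459513]), np.float64(0.00031246751151698066))
(array([0.58737871, 0.02677856, 0.11460047]), np.float64(0.0014764006234946612))
(array([ 0.55704398, -0.03848965,  0.11435857]), np.float64(0.0024191460454321316))
(array([ 0.49214716, -0.00436271,  0.1156022 ]), np.float64(0.0016436800675424048))
(array([0.52332323, 0.06127329, 0.1164722 ]), np.float64(0.0005206153772136162))
```

>>> arm_command(plan="0 0 -0.02 5; 0 0 -0.02 5; 0 0 -0.02 5; 0 0 -0.02 5; 0 0 0 3.2", hand=1, grip_force=20)

```text
clock: 0.72
tcp_pos: [0.3059, -0.6025, 0.3269]
orientation: [3.138, 0.098, 0.002]
contact_force: [-0.2, 0.3, 0.3]
grip_width: 0.0
gripper_force: 0.0
```

```bash
cat >> h.py <<'E'
YAW=np.radians(3.7); C=np.array([.540,.0115])
Rz=np.array([[np.cos(YAW),-np.sin(YAW)],[np.sin(YAW),np.cos(YAW)]])
def goal(x,y,z):
    "carousel mm -> shift of the TCP in tool axes"
    o=r.get_obs(); A=R.from_rotvec(o['orientation']).as_matrix(); w=np.r_[Rz@np.array([x,y])/1e3+C,z/1e3]
    loc=Rz.T@(o['tcp_pos'][:2]-C)*1e3
    print('at',np.round(loc,1),np.round(o['tcp_pos'],4),'toolx az',np.degrees(np.arctan2(A[1,0],A[0,0])).round(2),'zax',A[:,2].round(3),'shift',np.round(A.T@(w-o['tcp_pos']),4),'F',o['contact_force'].round(2),'t',o['clock'],'w',o['grip_width'])
E
python3 -c "
from h import *
goal(20,-112,200)
p,D=eyes.grab_frame('top'); P=cloud('top',D)
for u,v in((445,260),(437,265),(450,227)): print(P[v,u])"
```

```text
at [-273.2 -597.6] [ 0.3059 -0.6025  0.3269] toolx az 3.59 zax [ 0.001 -0.002 -1.   ] shift [ 0.2922 -0.4864  0.1262] F [-0.2   0.3   0.29] t 0.725 w 4.488518890972482e-05
[ 0.45070331 -0.35893632  0.19577214]
[ 0.44154626 -0.34762442  0.15766445]
[ 0.55932745 -0.40572225  0.09288594]
```

>>> arm_command(plan="0.0209 -0.0347 0 0; 0.0209 -0.0347 0 0; 0.0209 -0.0347 0 0; 0.0209 -0.0347 0 0; 0.0209 -0.0347 0 0; 0.0209 -0.0347 0 0; 0.0209 -0.0347 0 0; 0.0209 -0.0347 0 0; 0.0209 -0.0347 0 0; 0.0209 -0.0347 0 0; 0.0209 -0.0347 0.03 0; 0.0209 -0.0347 0.03 0; 0.0209 -0.0347 0.03 0; 0.0209 -0.0347 0.03 0; 0 0 0 0; 0 0 0 0")

```text
clock: 2.78
tcp_pos: [0.5657, -0.0988, 0.2051]
orientation: [3.139, 0.102, -0.001]
contact_force: [-0.1, 0.2, 1.0]
grip_width: 0.0002
gripper_force: 0.0
```

```bash
python3 -c "
from h import *
goal(20,-112,104)
p,D=eyes.grab_frame('side'); a=p[170:290,260:400,::-1]; cv2.imwrite('pics/s2.png',cv2.resize(a,None,fx=5,fy=5,interpolation=cv2.INTER_CUBIC))"
```

```text
at [  18.6 -111.8] [ 0.5657 -0.0988  0.2051] toolx az 3.73 zax [-0.001 -0.001 -1.   ] shift [0.0015 0.0002 0.1011] F [-0.06  0.22  1.01] t 2.775 w 0.00022530017325235693
```

View pics/s2.png

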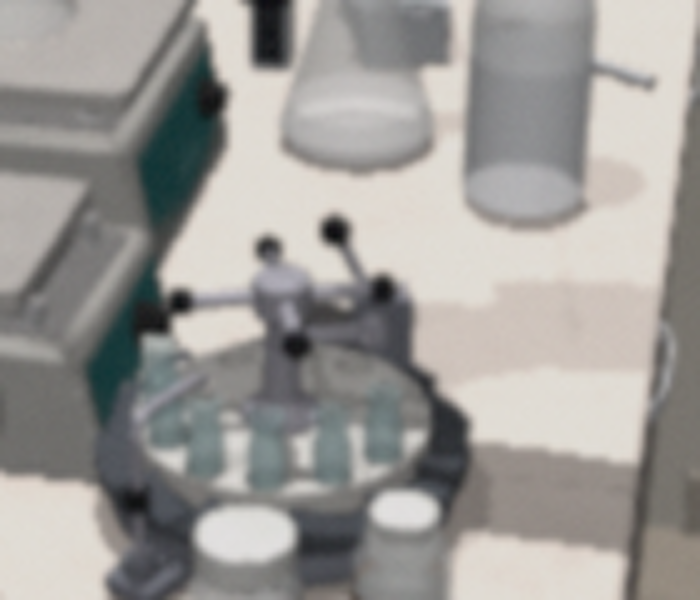

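The fingers, at (270,35), are clear on the +x side of the lever ball at (335,230). I'll go down and push the ball towards -x.

>>> arm_command(plan="0.0015 0 0.025 0; 0 0 0.025 0; 0 0 0.025 0; 0 0 0.025 0; 0 0 0 0; -0.004 0 0 0; -0.004 0 0 0; -0.004 0 0 0; -0.004 0 0 0; -0.004 0 0 0; -0.004 0 0 0; -0.004 0 0 0; -0.004 0 0 0; -0.004 0 0 0; -0.004 0 0 0; -0.004 0 0 0; -0.004 0 0 0; -0.004 0 0 0; -0.003 0 0 0; 0 0 0 0")

```text
clock: 5.32
tcp_pos: [0.5124, -0.1017, 0.1053]
orientation: [3.14, 0.102, -0.0]
contact_force: [-0.0, 0.8, -0.9]
grip_width: -0.0002
gripper_force: 0.0
```

```bash
python3 -c "
from h import *
goal(20,-112,200)
"
```

```text
at [ -34.8 -111.2] [ 0.5124 -0.1017  0.1053] toolx az 3.71 zax [-0. -0. -1.] shift [ 0.0548  0.0009 -0.0947] F [-0.01  0.81 -0.92] t 5.325 w -0.00017049349263053966
```

>>> arm_command(plan="0.008 0 0 0; 0.004 0 -0.02 0; 0 0 -0.03 0; 0 0 -0.03 0; -0.01 -0.02 0 0; -0.01 -0.02 0 0; -0.011 -0.021 0 0; 0 0 0 0; 0 0 0 0")

```text
clock: 6.45
tcp_pos: [0.4898, -0.042, 0.1849]
orientation: [3.14, 0.102, -0.001]
contact_force: [0.1, 0.5, -0.7]
grip_width: 0.0001
gripper_force: 0.0
```

```bash
python3 -c "
from h import *
goal(-54,-50,118)
p,D=eyes.grab_frame('side'); a=p[200:300,260:380,::-1]; cv2.imwrite('pics/s3.png',cv2.resize(a,None,fx=6,fy=6,interpolation=cv2.INTER_CUBIC))
print(proj('side',np.r_[Rz@[-.067,-.112]+C,.095])*6-np.array([1560,1200]))"
```

```text
at [-53.5 -50.2] [ 0.4898 -0.042   0.1849] toolx az 3.74 zax [-0. -0. -1.] shift [-0.0005 -0.0002  0.0669] F [ 0.06  0.52 -0.7 ] t 6.45 w 9.836475754552621e-05
[515.90378458 100.45811389]
```

View pics/s3.png

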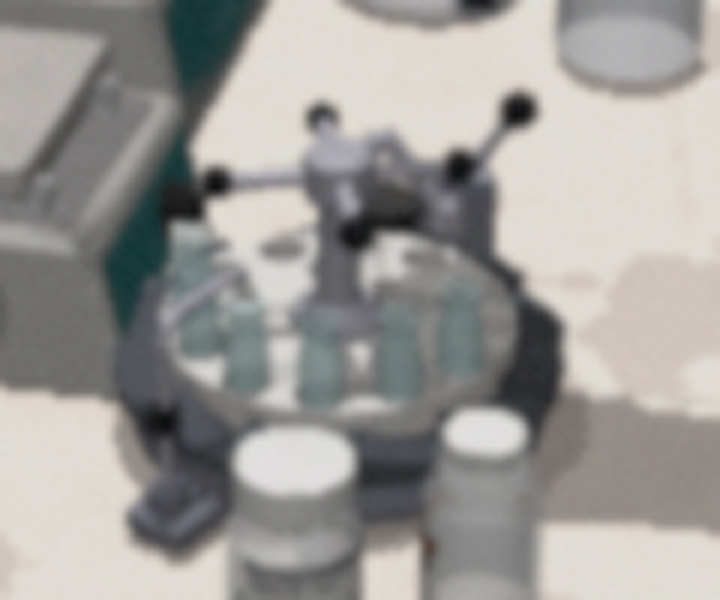

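The lever ball is parked at (517,108), where it was predicted. Next I'll go down beside the arm nearest the robot and push it gently.

>>> arm_command(plan="0 0 0.022 0; 0 0 0.022 0; 0 0 0.022 0; 0 0 0 0; 0 -0.003 0 0; 0 -0.003 0 0; 0 -0.003 0 0; 0 -0.002 0 0; 0 -0.002 0 0; 0 -0.002 0 0; 0 -0.002 0 0; 0 -0.002 0 0; 0 -0.002 0 0; 0 -0.002 0 0; 0 -0.002 0 0; 0 -0.002 0 0; 0 -0.002 0 0; 0 -0.001 0 0; 0 0 0 0")

```text
clock: 8.88
tcp_pos: [0.4882, -0.0117, 0.1194]
orientation: [-3.14, -0.102, -0.001]
contact_force: [-1.0, -0.1, 0.1]
grip_width: -0.0002
gripper_force: 0.2
```

```bash
python3 -c "
from h import *
goal(-54,-10,118)
p,D=eyes.grab_frame('side'); a=p[200:300,260:380,::-1]; cv2.imwrite('pics/s4.png',cv2.resize(a,None,fx=6,fy=6,interpolation=cv2.INTER_CUBIC))"
```

```text
at [-53.2 -19.8] [ 0.4882 -0.0117  0.1194] toolx az 3.74 zax [ 0.001  0.    -1.   ] shift [-0.0008 -0.0098  0.0014] F [-1.03 -0.07  0.15] t 8.875 w -0.00023650169898927
```

View pics/s4.png

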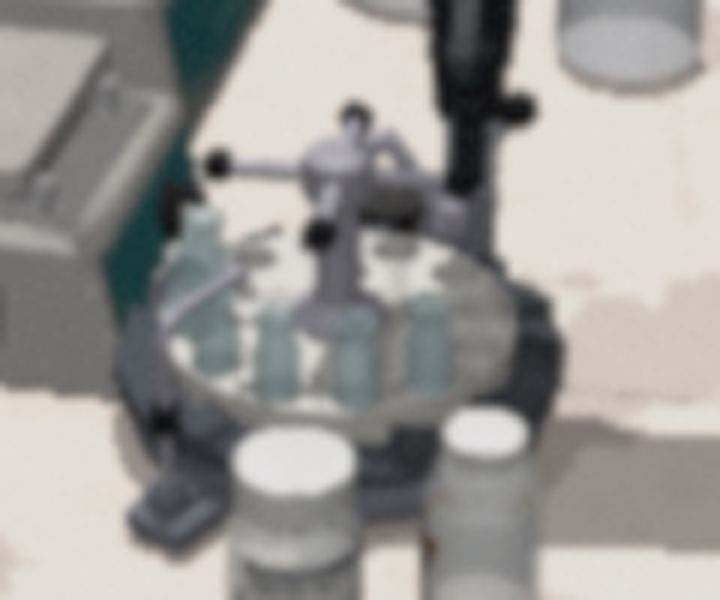

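```bash
cat >> h.py <<'E'
def Sd(U,V,z): return atz('side',(U+.5)/6-.5+260,(V+.5)/6-.5+200,z)
def ang(Bs,As):
    c2=np.array([.53819,.01652])
    f=lambda b:(lambda d:np.degrees(np.arctan2(d[1],d[0])))(Sd(*b,.118)[:2]-c2)
    print('turn rad',[round(float(np.radians((f(b)-f(a)+180)%360-180)),3) for a,b in zip(As,Bs)])
E
python3 -c "
from h import *
ang(((354,117),(217,164),(318,233)),((322,117),(217,182),(355,233)))"
```

```text
turn rad [-0.268, -0.31, -0.292]
```

The turn so far is about -0.29 rad, so about 10 mm more is needed.

>>> arm_command(plan="0 -0.002 0 0; 0 -0.002 0 0; 0 -0.002 0 0; 0 -0.0015 0 0; 0 -0.0015 0 0; 0 -0.001 0 0; 0 0 0 0; 0 0 0 0")

```text
clock: 9.93
tcp_pos: [0.4873, -0.0019, 0.1193]
orientation: [-3.14, -0.102, -0.0]
contact_force: [0.9, 0.0, 0.3]
grip_width: -0.0001
gripper_force: 0.1
```

```bash
python3 -c "
from h import *
goal(-54,-10,118)
p,D=eyes.grab_frame('side'); a=p[200:300,260:380,::-1]; cv2.imwrite('pics/s5.png',cv2.resize(a,None,fx=6,fy=6,interpolation=cv2.INTER_CUBIC))"
```

```text
at [-53.4  -9.9] [ 0.4873 -0.0019  0.1193] toolx az 3.72 zax [ 0.  0. -1.] shift [-0.0006  0.0001  0.0013] F [0.89 0.02 0.35] t 9.925 w -0.00014143392845412692
```

View pics/s5.png

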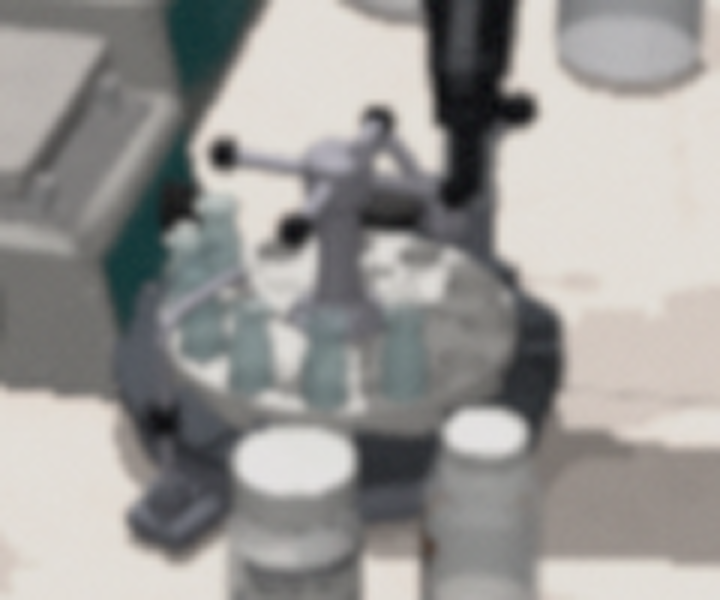

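```bash
python3 - <<'E'
from h import *
def cen(f,pts):
    g=cv2.cvtColor(cv2.imread(f),cv2.COLOR_BGR2GRAY).astype(float); out=[]
    for u,v in pts:
        for _ in range(5):
            y,x=np.mgrid[0:g.shape[0],0:g.shape[1]]; w=np.clip(75-g,0,None)*(np.hypot(x-u,y-v)<22); u,v=(w*x).sum()/w.sum(),(w*y).sum()/w.sum()
        out.append((u,v))
    return out
A=cen('pics/sidec.png',((322,117),(217,182),(355,233)));B=cen('pics/s4.png',((354,117),(217,164),(318,233)));D=cen('pics/s5.png',((378,121),(223,153),(294,229)))
print(np.round(A),np.round(B),np.round(D)); ang(B,A); ang(D,A)
E
```

```text
[[317. 113.]
 [210. 186.]
 [354. 235.]] [[357. 112.]
 [217. 166.]
 [322. 236.]] [[382. 118.]
 [223. 155.]
 [296. 231.]]
turn rad [-0.308, -0.331, -0.243]
turn rad [-0.523, -0.53, -0.453]
```

```bash
python3 - <<'E'
from h import *
ang(((378,121),(223,153),(294,229)),((322,117),(217,182),(355,233)))
E
```

```text
turn rad [-0.483, -0.504, -0.492]
```

>>> arm_command(plan="0 -0.0005 0 0; 0 0 0 0; 0 0.01 0 0; 0 0.015 0 0; 0 0 -0.03 0; 0 0 -0.03 0; -0.012 0.019 0 0; -0.012 0.019 0 0; -0.012 0.019 0 0; -0.012 0.02 0 0; 0 0 0 0; 0 0 0 0")

```text
clock: 11.48
tcp_pos: [0.4462, -0.1064, 0.1794]
orientation: [-3.14, -0.101, -0.001]
contact_force: [-0.2, 0.3, -0.4]
grip_width: -0.0002
gripper_force: 0.0
```

```bash
python3 -c "
from h import *
goal(-102,-112,104)
p,D=eyes.grab_frame('side'); a=p[200:300,260:380,::-1]; cv2.imwrite('pics/s6.png',cv2.resize(a,None,fx=6,fy=6,interpolation=cv2.INTER_CUBIC))"
```

```text
at [-101.2 -111.6] [ 0.4462 -0.1064  0.1794] toolx az 3.7 zax [ 0.  0. -1.] shift [-0.0008  0.0004  0.0754] F [-0.16  0.28 -0.43] t 11.475 w -0.0002138428604182582
```

View pics/s6.png

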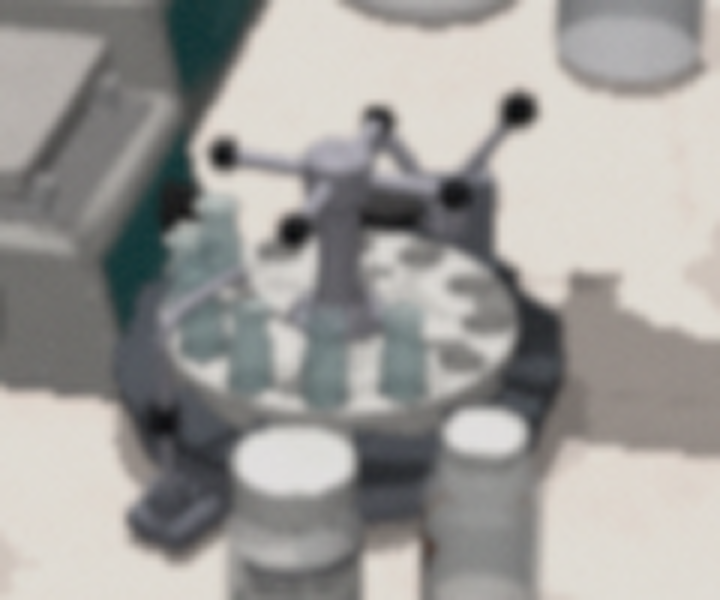

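The handle balls at (378,121), (223,153), (294,229) and (456,191) have not moved, all six vials are standing, and the pawl is still parked. I'll lower the pawl now.

>>> arm_command(plan="0 0 0.025 0; 0 0 0.025 0; 0 0 0.025 0; 0 0 0 0; 0.004 0 0 0; 0.004 0 0 0; 0.004 0 0 0; 0.004 0 0 0; 0.004 0 0 0; 0.004 0 0 0; 0.004 0 0 0; 0.004 0 0 0; 0.004 0 0 0; 0.004 0 0 0; 0.004 0 0 0; 0.004 0 0 0; 0.004 0 0 0; 0.004 0 0 0; 0.004 0 0 0; 0 0 0 0")

```text
clock: 14.02
tcp_pos: [0.5061, -0.1025, 0.1043]
orientation: [-3.14, -0.102, -0.001]
contact_force: [-0.6, -0.1, -0.4]
grip_width: -0.0
gripper_force: 0.0
```

```bash
cat >> h.py <<'E'
def dark(g,u,v,rad=24):
    "centre of the black ball best matching near (u,v) in a 6x crop"
    t=np.full((41,41),130,np.uint8); cv2.circle(t,(20,20),rad*2//3,25,-1); 
    w=g[int(v)-50:int(v)+51,int(u)-50:int(u)+51]; m=cv2.matchTemplate(w,t,cv2.TM_CCOEFF_NORMED); j=cv2.minMaxLoc(m); return (j[3][0]+20+int(u)-50,j[3][1]+20+int(v)-50,round(j[1],2))
def crop6():
    p,D=eyes.grab_frame('side'); return cv2.resize(p[200:300,260:380,::-1],None,fx=6,fy=6,interpolation=cv2.INTER_CUBIC)
E
python3 - <<'E'
from h import *
goal(-38,-112,104)
a=crop6(); cv2.imwrite('pics/s7.png',a)
g=cv2.cvtColor(a,cv2.COLOR_BGR2GRAY); g0=cv2.cvtColor(cv2.imread('pics/sidec.png'),cv2.COLOR_BGR2GRAY);g6=cv2.cvtColor(cv2.imread('pics/s6.png'),cv2.COLOR_BGR2GRAY)
print('lever0',dark(g0,401,97),'now',dark(g,401,97),'parked',dark(g6,517,108))
for s in((378,121),(223,153),(294,229),(456,191)): print(dark(g6,*s),dark(g,*s))
ang(((456,191),),((460,165),))
E
```

```text
at [ -41.2 -111.5] [ 0.5061 -0.1025  0.1043] toolx az 3.73 zax [ 0.  0. -1.] shift [0.0032 0.0005 0.0003] F [-0.59 -0.1  -0.39] t 14.025 w -4.2650120096722e-05
lever0 (402, 98, 0.84) now (402, 99, 0.72) parked (517, 111, 0.84)
(380, 120, 0.7) (402, 99, 0.72)
(224, 155, 0.85) (224, 155, 0.85)
(295, 232, 0.77) (295, 231, 0.77)
(457, 197, 0.81) (456, 196, 0.82)
turn rad [-0.451]
```

The lever is back at its home pixel. I'll measure the turntable angle again with all four balls, clearing the arm away first.

>>> arm_command(plan="-0.012 0 0 0; -0.012 0 0 0; 0 0 -0.03 0; 0 0 -0.03 0; 0 0 -0.02 0; 0 0 0 0; 0 0 0 0")

```text
clock: 14.95
tcp_pos: [0.4807, -0.1042, 0.1836]
orientation: [-3.14, -0.101, 0.002]
contact_force: [-1.1, -0.4, -0.6]
grip_width: -0.0
gripper_force: 0.0
```

```bash
python3 - <<'E'
from h import *
goal(-54,-50,118)
g0=cv2.cvtColor(cv2.imread('pics/sidec.png'),cv2.COLOR_BGR2GRAY)
a=crop6(); cv2.imwrite('pics/s8.png',a); g=cv2.cvtColor(a,cv2.COLOR_BGR2GRAY)
t=np.full((61,61),130,np.uint8)
def loc(g,u,v):  # centroid of a dark blob, threshold, seeded
    m=(g<70).astype(np.uint8); k=np.zeros_like(m); cv2.circle(k,(u,v),19,1,-1); M=cv2.moments(m*k,True); return M['m10']/M['m00'],M['m01']/M['m00']
s0=((322,117),(217,182),(355,233),(460,165)); s1=((378,121),(223,153),(294,229),(456,191))
A=[loc(g0,*s) for s in s0]; B=[loc(g,*s) for s in s1]
print(np.round(A,1).tolist(),np.round(B,1).tolist())
PA=np.array([Sd(*q,.118)[:2] for q in A]);PB=np.array([Sd(*q,.118)[:2] for q in B])
for n,(X,Y) in {'auto':(PA,PB),'eye':(np.array([Sd(*q,.118)[:2] for q in s0]),np.array([Sd(*q,.118)[:2] for q in s1]))}.items():
    X0=X-X.mean(0);Y0=Y-Y.mean(0); print(n,X.mean(0),Y.mean(0),np.arctan2((X0[:,0]*Y0[:,1]-X0[:,1]*Y0[:,0]).sum(),(X0*Y0).sum()))
print('lever',loc(g0,401,97),loc(g,402,98))
E
```

```text
at [ -66.6 -111.6] [ 0.4807 -0.1042  0.1836] toolx az 3.7 zax [-0.001  0.    -1.   ] shift [ 0.0127 -0.0616  0.0655] F [-1.13 -0.41 -0.58] t 14.95 w -2.0057870409992798e-05
[[316.7, 113.7], [213.9, 183.8], [353.0, 235.2], [458.7, 170.2]] [[385.7, 114.1], [223.3, 154.8], [295.7, 231.2], [456.3, 194.2]]
auto [0.53918792 0.01790575] [0.53759166 0.01571817] -0.47678599831209334
eye [0.53819229 0.01652263] [0.5386082  0.01598724] -0.48253055976465536
lever (402.02702702702703, 98.14594594594594) (400.4764079147641, 99.97412480974126)
```

The best estimate is about -0.48 rad, which is borderline, so I'll push the turntable gently on towards its stop with the pawl down.

>>> arm_command(plan="0.0045 -0.0205 0 0; 0.0045 -0.0205 0 0; 0.004 -0.0205 0 0; 0 0 0.022 0; 0 0 0.022 0; 0 0 0.0215 0; 0 -0.008 0 0; 0 -0.008 0 0; 0 -0.008 0 0; 0 -0.006 0 0; 0 -0.005 0 0; 0 -0.003 0 0; 0 -0.001 0 0; 0 -0.001 0 0; 0 -0.001 0 0; 0 -0.001 0 0; 0 0 0 0; 0 0 0 0")

```text
clock: 17.25
tcp_pos: [0.4881, -0.0001, 0.1188]
orientation: [3.14, 0.102, 0.0]
contact_force: [0.7, -1.3, 0.3]
grip_width: 0.0001
gripper_force: 0.6
```

```bash
python3 - <<'E'
from h import *
goal(-54,-7,118)
E
```

```text
at [-52.5  -8.3] [ 4.881e-01 -1.000e-04  1.188e-01] toolx az 3.71 zax [ 0. -0. -1.] shift [-0.0015 -0.0013  0.0008] F [ 0.74 -1.34  0.3 ] t 17.25 w 0.00013073937765793506
```

Pushing further in 0.5 mm steps, watching for the force to rise at the stop.

>>> arm_command(plan="0 -0.0005 0 0; 0 -0.0005 0 0; 0 -0.0005 0 0; 0 0 0 0")

```text
clock: 17.75
tcp_pos: [0.4881, 0.0011, 0.1188]
orientation: [3.14, 0.101, 0.0]
contact_force: [2.2, -2.4, -1.2]
grip_width: 0.0
gripper_force: 1.7
```

>>> arm_command(plan="0 -0.0005 0 0; 0 0 0 0")

```text
clock: 18.0
tcp_pos: [0.4881, 0.0013, 0.1188]
orientation: [3.139, 0.101, 0.0]
contact_force: [2.6, -5.0, -0.6]
grip_width: -0.0
gripper_force: 2.5
```

```bash
python3 - <<'E'
from h import *
goal(-54,-7,118)
E
```

```text
at [-52.4  -6.8] [0.4881 0.0013 0.1188] toolx az 3.68 zax [ 0.    -0.001 -1.   ] shift [-0.0016  0.0002  0.0008] F [ 2.56 -5.01 -0.56] t 18.0 w -1.6561077502965647e-05
```

The force has risen to 5 N with no more travel, so it is on the stop. I'll back off, clear the arm and check.

>>> arm_command(plan="0 0.01 0 0; 0 0.015 0 0; 0 0.01 0 0; 0 0 -0.03 0; 0 0 -0.03 0; 0 0 -0.04 0; 0 0.04 -0.03 0; 0 0.04 -0.03 0; 0 0 0 0; 0 0 0 0; 0 0 0 0")

```text
clock: 19.38
tcp_pos: [0.4948, -0.1115, 0.2778]
orientation: [-3.139, -0.105, 0.003]
contact_force: [0.3, -0.5, -0.1]
grip_width: -0.0003
gripper_force: 0.0
```

```bash
python3 - <<'E'
from h import *
goal(-54,-7,118)
cv2.imwrite('pics/s9.png',crop6())
E
```

```text
at [ -53.  -119.8] [ 0.4948 -0.1115  0.2778] toolx az 3.83 zax [-0.002  0.001 -1.   ] shift [-0.0004 -0.1127  0.1599] F [ 0.25 -0.48 -0.1 ] t 19.375 w -0.00027220284073325296
```

View pics/s9.png

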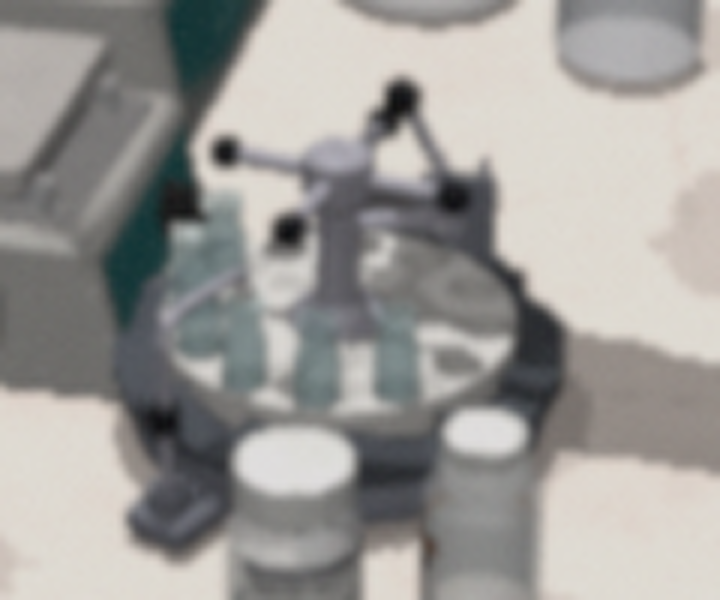

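The lever ball is at its home pixel (401,97). The handle balls at (225,151), (288,231) and (455,196) show about one notch of turn, and the vials are standing.

```bash
python3 - <<'E'
from h import *
ang(((225,151),(288,231),(455,196)),((217,182),(355,233),(460,165)))
print(ticket.hand_in())
E
```

```text
turn rad [-0.542, -0.523, -0.533]
the job is handed in; nothing more can be done
None
```

The job is handed in: the pawl was parked, the turntable pushed back one notch (measured at about -0.53 rad) and the pawl lowered; a last gentle push took the turntable to its stop, the lever ball is at its starting (home) position and all six vials are standing.

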